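# Screw the battery cap onto the glacier beacon

### The arm

A 6-joint arm with a two-finger parallel gripper is mounted at the origin on the work surface. World frame = base frame: x ahead of the robot, y to its left, z up, the work surface at z = 0. Lengths are in m, angles in degrees, forces in N, time in s.
With the tool pointing down it reaches from about 0.4 to 0.825 m from the base axis. Payload 7 kg.
Tool frame: the origin (TCP) lies at the very end of the fingers, on their centre line; the grasp point (between the pads) lies 19 mm behind it; z points along the fingers, y is the line along which they close (so a half turn about z gives the same grasp; the last joint's range is limited). The gripper opens to 88 mm and grips with 3 to 60 N. Pads are 19 mm wide; open, the fingers measure 130 mm over their backs; the gripper's body (78 mm by 193 mm) begins 47 mm behind the grasp point.
Start: joints at [82.168, 20.546, 0.682, 0, -70.136, -16.507], TCP at [0.278, 0.615, 0.227] pointing down, gripper open.
Joint ranges: [-176.03, 176.03], [-82.01, 121.73], [-58.28, 71.71], [-173.87, 95.51], [-174.79, -0.11], [-173.66, 173.66]. Speed limits (degrees/s): [136.94, 136.94, 172.46, 180, 180, 180].

### API

Orientations are given as [roll, pitch, yaw] about the fixed x, y, z axes, in that order (R = Rz(yaw) Ry(pitch) Rx(roll)).
In Python, from plant import ctrl gives the robot as it stands.
- The arm moves only by the tool carry_out, never from a script. Its argument "deltas" is a list that holds one entry, the list of rows, each a list of 5 numbers: the shift along the tool's x, y, z scaled (see below), then the turn about the tool's z scaled (see below), then the opening, from -1 (shut) to 1 (fully open). A call has 1 to 5 rows; each row is the pose to reach, as a shift and turn from the pose commanded when the call began, along the tool's axes at that moment, turning the shorter way round; what a row does not reach only later rows make up. The controller multiplies each number of a shift by 20 cm and each number of a turn by 2 pi rad. A row lasts 1/10 s, in which the tool goes at most 50 mm and 8.59 degrees, less where a joint would pass 70% of its speed; a pose out of reach is approached as far as the arm can. A call with a number of a shift or a turn outside -1 to 1 is refused whole. A call with a gripper value outside its range is refused whole. The fingers move at their own pace and stop on an object; the grip force is fixed at half the most. Time passes only in rows, so rows that repeat a pose let the fingers close. It gives the time, the measured TCP pose, the force, the opening and the grip force at its end, in the units of the state.
- ctrl.get_obs(): the state, without advancing time (a new reading comes with each control period).
- ctrl.snapshot(name): name is "side" or "top"; returns a dict with "color" (384x512x3 uint8, red, green, blue), "camera_matrix" (3x3 intrinsics, pixels), "k1" (the pictures are not rectified: a ray, as slopes to the right and down, at radius r is drawn at 1 + k1 r^2 times it, then the intrinsics apply), "R" (3x3) and "t" (3): a world point X has camera coordinates R X + t. Camera axes: x right, y down, z forward; pixel columns grow to the right and rows downward; lengths in m; the calibration is good to about 2 mm. A picture is of the moment at which its call begins. There is no depth.
- ctrl.close_job(): hands the job in; it is judged then, once.
Trained networks look in a picture, given as the dict that the camera call returned (one of the last four; its "shot" number tells which), for a name from the list of things; names that differ only in an ending like _2 or _b are one class to them, and where a whole thing is asked for, a point or a joint stands for the part that bears it (a point fixed in the world has none). Each returns a list of dicts, best first, with "p" (0 to 1); they miss things now and then, are a little off and sometimes report something else, mostly with a low value. They report only what shows in the picture. A call takes as long as a camera call. They do not tell look-alikes from the thing itself.
- ctrl.search_frame(picture, name): "centre" ([column, row] in pixels, amid what is visible of it).
- ctrl.silhouettes(picture, name): "mask" (384x512 bool, what is visible of it) and "centre" ([column, row] in pixels, amid what is visible of it).
- ctrl.spot_point(picture, name): "centre" ([column, row] in pixels: a listed point, or the origin of a listed thing).
The state is a dict: "clock": time; "joint_pos": joint angles; "qvel": joint speeds; "tau": joint torques, N m; "tool_pos": TCP position; "orientation": TCP orientation; "force": force on the tool from outside, world axes, zero at the start; "moment": the same for the moment, N m; "opening": finger opening in m; "gripper_force": force on a finger pad.
Only numpy, scipy, OpenCV 4.12 (cv2) and the standard library are available. Lean on these libraries where they do the work, as an engineer would, in place of code of your own. Each camera call takes 0.05 s, during which the arm holds its last target. There are 200 camera calls.

### The job

Close the yellow GPS beacon with its blue battery cap: set the cap squarely on the neck, turn it gently backwards (counterclockwise seen from above) just until it drops into the start of the thread, if it has not dropped in already, then screw it down clockwise until it is fully home and let go. Keep every push and twist light so the thread is not forced, and leave the antenna stub and the two tent stakes where they are.

Things in the scene. Friction and masses are not known exactly. Their poses are not given: they have to be found in the camera images.
- cap: Blue screw cap, 50 mm across, 36 mm high, about 60 g, standing open side down on the shelf. Origin: centre of its underside; z is its axis, up. Smooth gripping band: 24 to 36 mm above the origin; any grasp yaw works. Inside the skirt, 4 lugs every 90 degrees (one at its own +x), 3.5 mm thick, 4 mm wide, undersides about 2 mm above the origin, inner faces on a 35 mm circle, skirt 44 mm wide inside.
- cap_top (a point): Centre of the cap's top face, 36 mm above the cap's origin. A thin white tick on the top points along the cap's own +x, over one of the lugs.
- beacon: Yellow beacon housing, 116 x 88 mm, 36 mm high; origin: centre of its underside, z up. A grey threaded neck stands at the centre of its top. Held in a fixed grey steel cradle (130 x 100 mm) it cannot turn or slide, but its sprung tray lets it give straight down up to 4 mm, starting at about 1.5 N, then 3 N per mm, and springs back.
- port (a point): On the neck's axis, level with the thread's top ledges, 18 mm above the housing's top face. 4 equal starts, 90 degrees apart, at an unmeasured angle, new every time. Each, going clockwise: a 36 degree gap, then a 54 degree ledge ending in a 3 mm high stop tooth (last 5 degrees). Set down, lugs rest on ledges (cap origin 2 mm below this point), on teeth (1 mm above) or, by luck, fall into the gaps.
- neck_top (a point): Top of the neck's core on its axis, 8 mm above point port. The core is 33 mm across, tapering to 26 mm over its top 7 mm as a lead-in; the thread around it is 40 mm across. It bears a push of 15 N or a twist of 0.2 N m on the cap; clearly more than that counts as forcing (at the teeth, the gap's end or the end stop).
- cap_dropped (a point): Where the cap's origin lies with the lugs in the gaps, 9.7 mm below point port. Counterclockwise, within 75 degrees, they drop 7.5 mm off the ledges (off a tooth: only 3 mm); clockwise on the ledges they jam on the teeth. Turned back over 15 degrees past the drop they fall 2.5 mm more into a dead recess that blocks both ways: lift 3.5 mm and turn about 15 degrees clockwise to get out.
- cap_home (a point): Where the cap's origin lies when fully home, about 15 mm below point port. From the gaps, about 50 to 70 degrees clockwise, the cap kept lightly pressed down, leads it down the last 5.5 mm to a hard end stop.
- antenna: Black rubber antenna stub with a 34 mm foot, 87 mm tall, standing loose; origin at the centre of its underside. Bystander.
- stake1: Orange tent stake, 150 mm long along its y, 12 mm wide, 9 mm high, with a 30 mm wide head, lying loose; origin under its middle. Bystander.
- stake2: Second orange tent stake, same as the first. Bystander.
There are look-alikes about, which are no part of the job. Several things look just like the cap: the one meant starts farthest to the robot's right.

How it is judged:
By the outcome, as a careful person would: the job done as asked, in the order asked, and still so for the second after the job is handed in, with the robot touching nothing.
It also fails if it takes over 64 s, if anything falls off the work surface, if the arm or the gripper's body presses on something with over 40 N, if the wrist force passes 120 N, or if a joint passes its speed limit or range.

## Working session

There is one attempt and no reset: what is moved stays moved. The work goes in short steps, Python scripts to look and compute and a tool call to move; the robot and the scene stay as the last step left them, time stands still between calls to the robot, and variables do not carry over. Pictures are saved under pics/ and viewed, at most 10 in all, crops included, and the job is handed in when it is done.

Besides the shell and the picture viewer there is one more tool, called after "Request:" as name(argument=value, ...), one argument or row to a line, values as JSON. carry_out: Moves the arm, as the interface text tells. Its arguments: {"type":"object","properties":{"deltas":{"type":"array"}},"required":["deltas"]}

```bash
mkdir -p pics; cat > h.py <<'E'
import numpy as np, cv2
from plant import ctrl
def ray(s,uv):
    K=np.array(s["camera_matrix"]);d=np.array([s["k1"],0,0,0,0],float)
    # model: x_d = x(1+k1 r^2)
    p=cv2.undistortPoints(np.array([[uv]],float),K,d)[0,0]
    R=np.array(s["R"]);t=np.array(s["t"])
    return -R.T@t, R.T@np.array([p[0],p[1],1.])
def atz(s,uv,z):
    c,d=ray(s,uv);return c+d*(z-c[2])/d[2]
def tri(rs):
    A=0;b=0
    for c,d in rs:
        d=d/np.linalg.norm(d);P=np.eye(3)-np.outer(d,d);A=A+P;b=b+P@c
    return np.linalg.solve(A,b)
def proj(s,X):
    R=np.array(s["R"]);t=np.array(s["t"])
    return cv2.projectPoints(np.array([X],float),cv2.Rodrigues(R)[0],t,np.array(s["camera_matrix"]),np.array([s["k1"],0,0,0,0],float))[0][0,0]
E
python3 - <<'E'
from h import *
np.set_printoptions(precision=4,suppress=True)
S={n:ctrl.snapshot(n) for n in("top","side")}
hz={"cap_top":.036,"neck_top":None,"port":None,"antenna":0,"stake1":0,"beacon":0,"cap":0}
for n,s in S.items():
    cv2.imwrite(f"pics/{n}0.png",s["color"][:,:,::-1])
    print(n,"cam",-np.array(s["R"]).T@s["t"])
    for k,z in hz.items():
        for r in ctrl.spot_point(s,k)[:5]:
            print(k,round(r["p"],2),np.round(r["centre"],1),atz(s,r["centre"],z if z is not None else .07))
o=ctrl.get_obs();print(o)
E
```

```text
top cam [0.4828 0.0302 0.8975]
cap_top 0.96 [124.3 234.3] [0.5251 0.3085 0.036 ]
cap_top 0.93 [124.8 185.9] [0.6281 0.3135 0.036 ]
cap_top 0.59 [164.3 227.2] [0.5413 0.2246 0.036 ]
cap_top 0.15 [196.2 148.4] [0.7117 0.1633 0.036 ]
neck_top 0.7 [298.4 210.3] [ 0.5766 -0.0525  0.07  ]
port 0.55 [296.7 209.6] [ 0.5779 -0.049   0.07  ]
antenna 0.74 [295.6 214.4] [ 0.5754 -0.0533  0.    ]
antenna 0.55 [371.4 254. ] [ 0.4917 -0.2166  0.    ]
antenna 0.21 [163.8 226.2] [0.5459 0.2339 0.    ]
stake1 0.91 [322.1 158.6] [ 0.7008 -0.1126  0.    ]
stake1 0.87 [201.3 145. ] [0.7292 0.1577 0.    ]
stake1 0.7 [298.  212.4] [ 0.5799 -0.0586  0.    ]
beacon 0.59 [297.5 213.4] [ 0.5777 -0.0575  0.    ]
cap 0.95 [126.6 231.4] [0.5333 0.3154 0.    ]
cap 0.81 [168.1 228.3] [0.5414 0.2243 0.    ]
cap 0.69 [126.6 182.9] [0.6409 0.3217 0.    ]
cap 0.67 [125.8 276.3] [0.4367 0.3118 0.    ]
cap 0.61 [164.1 227.6] [0.5428 0.2331 0.    ]
side cam [ 0.5371 -0.5301  0.7312]
cap_top 0.85 [187.7 130.1] [0.44   0.3269 0.036 ]
cap_top 0.74 [224.8 157.1] [0.5371 0.2045 0.036 ]
cap_top 0.58 [258.1 125.5] [0.6391 0.3225
[... 340 characters left out ...]
1] [ 0.5677 -0.0424  0.    ]
cap 0.76 [188.3 143.5] [0.4368 0.3113 0.    ]
cap 0.76 [257.1 136.8] [0.6354 0.3161 0.    ]
cap 0.73 [226.9 159.2] [0.5423 0.2335 0.    ]
cap 0.59 [220.5 136.5] [0.53   0.3304 0.    ]
{'clock': 0.8, 'joint_pos': array([ 82.1691,  20.5434,   0.6797,  -0.0008, -70.1368, -16.5059]), 'qvel': array([-0.0084, -0.024 ,  0.0782,  0.0003,  0.0516,  0.1344]), 'tau': array([ -0.0001, -58.2291,  29.3272,   7.0019,   0.0124,  -0.    ]), 'tool_pos': array([0.2782, 0.615 , 0.2266]), 'orientation': array([179.9994,   0.0006, -24.3371]), 'force': array([ 0.127 ,  0.4656, -0.1084]), 'moment': array([-0.0015,  0.018 , -0.0198]), 'gripper_force': 0.0, 'opening': 0.08748955140641435}
```

View pics/top0.png

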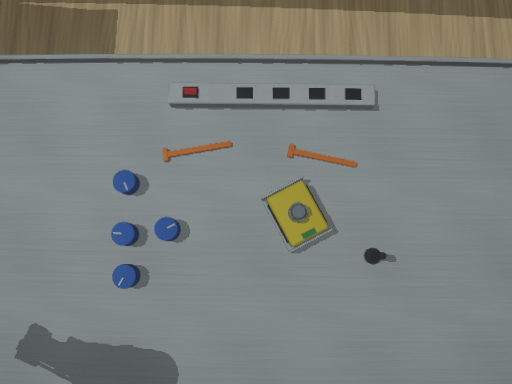

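View pics/side0.png

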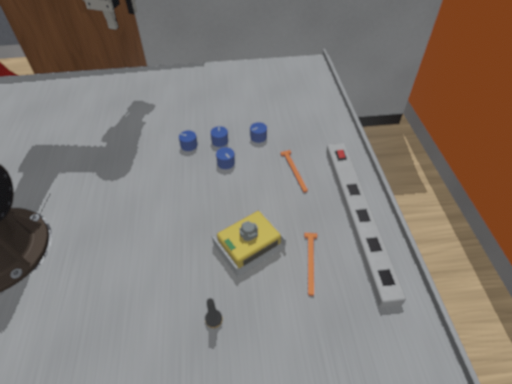

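The pictures show four caps. The rightmost one (smallest column offset to −y) is at (167,229) in the top view and (226,158) in the side view. The beacon neck is at (298,212) in top and (249,230) in side. I'll refine both.

```bash
cat > m.py <<'E'
from h import *
from scipy.optimize import least_squares
np.set_printoptions(precision=4,suppress=True)
def blue(s,uv,r=22):
    im=s["color"].astype(int);m=((im[...,2]>im[...,0]+45)&(im[...,2]>im[...,1]+25)).astype(np.uint8)
    n,l,st,c=cv2.connectedComponentsWithStats(m)
    i=min((i for i in range(1,n) if st[i,4]>60),key=lambda i:np.hypot(*(c[i]-uv)))
    return l==i,c[i],st[i]
def cylcent(s,x,y,z0,z1,r):
    a=np.linspace(0,2*np.pi,60);P=[[x+r*np.cos(t),y+r*np.sin(t),z] for t in a for z in(z0,z1)]
    h=cv2.convexHull(np.array([proj(s,p) for p in P],np.float32));M=cv2.moments(h)
    return np.array([M["m10"],M["m01"]])/M["m00"]
E
python3 - <<'E'
from m import *
S={n:ctrl.snapshot(n) for n in("top","side")}
for n,uv in(("top",(167,229)),("side",(226,158))):
    s=S[n];m,c,st=blue(s,uv);
    f=least_squares(lambda p:cylcent(s,p[0],p[1],0,.036,.025)-c,[.54,.226]);print("cap",n,c,st,f.x)
for n,uv in(("top",(298,212)),("side",(249,230))):
    s=S[n];a,b=uv
    cv2.imwrite(f"pics/{n}n.png",cv2.resize(s["color"][b-40:b+40,a-40:a+40,::-1],(400,400),interpolation=cv2.INTER_CUBIC))
a=cv2.imread("pics/topn.png");b=cv2.imread("pics/siden.png");cv2.imwrite("pics/neck.png",np.hstack([a,b]))
for k in("neck_top","port"):
    rs=[]
    for s in S.values():
        r=ctrl.spot_point(s,k)[:2];print(k,[(q["p"],q["centre"]) for q in r]);rs.append(ray(s,r[0]["centre"])) if r else 0
    if len(rs)==2:print(tri(rs))
E
```

```text
cap top [165.5164 228.5164] [154 217  24  24 428] [0.5396 0.2252]
cap side [224.6693 155.7769] [216 147  18  21 251] [0.5371 0.2286]
neck_top [(0.65, [298.6, 211.9])]
neck_top [(0.82, [246.5, 225.9]), (0.3, [251.9, 227.1])]
[ 0.5711 -0.0524  0.0759]
port [(0.78, [297.1, 210.6])]
port [(0.82, [248.3, 227.6])]
[ 0.5749 -0.0503  0.0663]
```

View pics/neck.png

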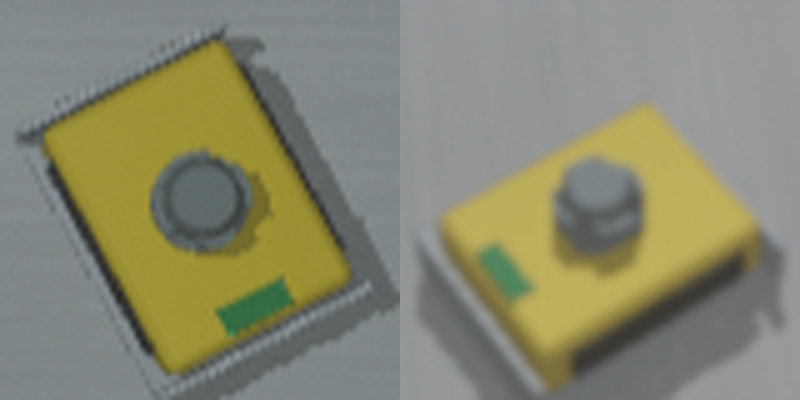

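The crops show the neck's top disc at about (298.2, 211.2) in the top view and (248.2, 226.8) in the side view.

```bash
python3 - <<'E'
from m import *
t=ctrl.snapshot("top");s=ctrl.snapshot("side")
a=(298.2,211.2);b=(248.2,226.8)
print(tri([ray(t,a),ray(s,b)]))
for z in(.062,.066,.070,.075):print(z,atz(t,a,z),atz(s,b,z))
# housing top corners, from the crop
for z in(.036,.04,.044):
  for n,q,o in((t,[(222,42),(44,140),(170,372),(348,276)],(258,172)),(s,[(648,105),(443,216),(553,348),(757,228)],(209-80,190))):
    P=[atz(n,(o[0]+x/5-.4,o[1]+y/5-.4),z) for x,y in q];P=np.array(P)
    print(z,P.mean(0),[np.linalg.norm(P[i]-P[i-1]) for i in range(4)])
m,c,st=blue(t,(167,229));cols=t["color"][214:244,151:183];w=(cols.min(2)>110)
ys,xs=np.nonzero(w&(np.hypot(*(np.mgrid[214:244,151:183]-np.array([228.5,165.5])[:,None,None]))<10));print("tick",xs+151,ys+214)
print(c, proj(t,[.539,.226,.036]))
o=ctrl.get_obs();print(o["clock"],o["tool_pos"])
E
```

```text
[ 0.5738 -0.052   0.0714]
0.062 [ 0.5756 -0.0529  0.062 ] [ 0.5736 -0.0453  0.062 ]
0.066 [ 0.5752 -0.0525  0.066 ] [ 0.5734 -0.0482  0.066 ]
0.07 [ 0.5747 -0.0521  0.07  ] [ 0.5732 -0.0511  0.07  ]
0.075 [ 0.5742 -0.0516  0.075 ] [ 0.5729 -0.0547  0.075 ]
0.036 [ 0.5749 -0.0524  0.036 ] [np.float64(0.1114552286784056), np.float64(0.08643380060402751), np.float64(0.10995162577604525), np.float64(0.0845819885028535)]
0.036 [ 0.5745 -0.0456  0.036 ] [np.float64(0.08365975501590658), np.float64(0.11005702701497938), np.float64(0.0840942181761217), np.float64(0.1066367167107171)]
0.04 [ 0.5745 -0.052   0.04  ] [np.float64(0.11093776421704113), np.float64(0.08603250565713631), np.float64(0.1094411422439309), np.float64(0.08418929115127334)]
0.04 [ 0.5743 -0.0484  0.04  ] [np.float64(0.08317840557850702), np.float64(0.10942379675957815), np.float64(0.0836103689872264), np.float64(0.10602316574364733)]
0.044 [ 0.5741 -0.0517  0.044 ] [np.float64(0.11042029975567655), np.float64(0.08563121071024501), np.float64(0.10893065871181673), np.float64(0.08379659379969319)]
0.044 [ 0.574  -0.0512  0.044 ] [np.float64(0.08269705614110759), np.float64(0.10879056650417714), np.float64(0.08312651979833106), np.float64(0.10540961477657752)]
tick [172 173 174 170 171 172 173 168 169 170 171 167 168 169] [224 224 224 225 225 225 225 226 226 226 226 227 227 227]
[165.5501 228.4522] [163.5939 228.2754]
1.2 [0.2782 0.615  0.2266]
```

Request:
carry_out(
  deltas=[
    [[1.0,0.62,0.2,0.11,1],[1.0,0.62,0.2,0.11,1],[1.0,0.62,0.2,0.11,1],[1.0,0.62,0.2,0.11,1],[1.0,0.62,0.2,0.11,1]],
  ],
)

```text
clock: 1.7
tool_pos: [0.4102, 0.4172, 0.1864]
orientation: [180.0, -0.0, -64.3]
force: [-0.3, -0.6, -0.2]
opening: 0.088
gripper_force: 0.0
```

```bash
cat > d.py <<'E'
import sys
from h import *
def delta(x,y,z,yaw):
    o=ctrl.get_obs();p=o["tool_pos"];a=np.radians(o["orientation"][2])
    d=np.array([x,y,z])-p
    dy=(yaw-o["orientation"][2]+180)%360-180
    print("t",round(o["clock"],2),"pos",p.round(4),"ori",o["orientation"].round(2),"j6",o["joint_pos"][5].round(1),"F",o["force"].round(1),"open",round(o["opening"],4))
    print("delta",np.round([(d[0]*np.cos(a)+d[1]*np.sin(a))/.2,(d[0]*np.sin(a)-d[1]*np.cos(a))/.2,-d[2]/.2,-dy/360],4))
if __name__=="__main__":delta(*map(float,sys.argv[1:5]))
E
python3 d.py .540 .226 .09 -90
```

```text
t 1.7 pos [0.4102 0.4172 0.1864] ori [179.99  -0.   -64.3 ] j6 -38.9 F [-0.3 -0.6 -0.2] open 0.088
delta [ 1.1427 -0.1703  0.4818  0.0714]
```

Request:
carry_out(
  deltas=[
    [[1.0,-0.15,0.4,0.0714,1],[1.0,-0.15,0.4,0.0714,1],[1.0,-0.15,0.4,0.0714,1],[1.0,-0.15,0.4,0.0714,1],[1.0,-0.15,0.4,0.0714,1]],
  ],
)

```text
clock: 2.2
tool_pos: [0.5247, 0.2493, 0.1047]
orientation: [179.9, -0.1, -89.8]
force: [-0.5, -0.4, -0.1]
opening: 0.0876
gripper_force: 0.0
```

```bash
python3 d.py .540 .226 .012 -90
```

```text
t 2.2 pos [0.5247 0.2493 0.1047] ori [ 1.7987e+02 -1.1000e-01 -8.9820e+01] j6 -44.5 F [-0.5 -0.4 -0.1] open 0.0876
delta [ 0.1168 -0.0761  0.4634  0.0005]
```

Request:
carry_out(
  deltas=[
    [[0.117,-0.076,0.15,0,1],[0.117,-0.076,0.3,0,1],[0.117,-0.076,0.463,0,1],[0.117,-0.076,0.463,0,1],[0.117,-0.076,0.463,0,1]],
  ],
)

```text
clock: 2.7
tool_pos: [0.5396, 0.2301, 0.0143]
orientation: [180.0, -0.0, -89.6]
force: [0.3, 0.8, 0.5]
opening: 0.0879
gripper_force: 0.0
```

```bash
python3 d.py .540 .226 .012 -90;  python3 - <<'E'
from m import *
o=ctrl.get_obs();print(o["joint_pos"])
t=ctrl.snapshot("top");s=ctrl.snapshot("side")
a=t["color"][180:280,110:220,::-1];b=s["color"][90:190,170:280,::-1]
cv2.imwrite("pics/g.png",cv2.resize(np.hstack([a,b]),None,fx=3.6,fy=3.6,interpolation=cv2.INTER_CUBIC))
E
```

```text
t 2.7 pos [0.5396 0.2301 0.0143] ori [ 1.7998e+02 -5.0000e-02 -8.9600e+01] j6 -41.8 F [0.3 0.8 0.5] open 0.0879
delta [ 0.0203 -0.0017  0.0117  0.0011]
[ 42.188   24.8857 -24.5599   0.0319 -40.6033 -41.8102]
```

View pics/g.png

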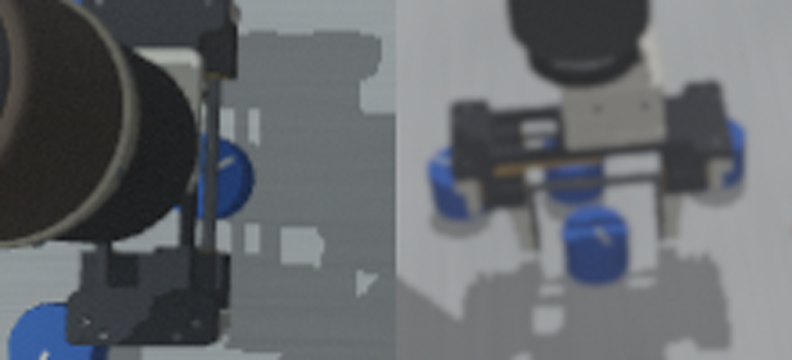

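```bash
python3 - <<'E'
from m import *
t=ctrl.snapshot("top");s=ctrl.snapshot("side")
def bb(c,x,y):
    a=np.linspace(0,2*np.pi,90);P=np.array([proj(c,[x+.025*np.cos(q),y+.025*np.sin(q),z]) for q in a for z in(0,.036)])
    return np.r_[P.min(0),P.max(0)]
ms=np.array([216.1,147.5,234.7,169.2])-.4
f=least_squares(lambda p:bb(s,*p)-ms,[.54,.224]);print("side",f.x,f.fun)
mt=np.array([218,240.8,180])-.4
f=least_squares(lambda p:bb(t,*p)[[1,3,2]]-mt,[.54,.224]);print("top",f.x,f.fun)
E
```

```text
side [0.5378 0.2203] [-0.4491 -0.5061  0.4607  0.4545]
top [0.5383 0.224 ] [-0.8571  0.8781 -0.0016]
```

```bash
python3 d.py .538 .222 .012 -90
```

```text
t 2.9 pos [0.5404 0.2309 0.0159] ori [-1.7986e+02  1.1000e-01 -8.9600e+01] j6 -41.8 F [-0.6 -0.1  0.3] open 0.0877
delta [0.0445 0.0122 0.0194 0.0011]
```

Request:
carry_out(
  deltas=[
    [[0.043,0.01,0.016,0.001,1],[0.043,0.01,0.016,0.001,1],[0.043,0.01,0.016,0.001,-1],[0.043,0.01,0.016,0.001,-1],[0.043,0.01,0.016,0.001,-1]],
  ],
)

```text
clock: 3.4
tool_pos: [0.5376, 0.2212, 0.0109]
orientation: [-180.0, 0.0, -90.0]
force: [-0.1, 0.3, 0.0]
opening: 0.0691
gripper_force: 0.0
```

Request:
carry_out(
  deltas=[
    [[0,0,0,0,-1],[0,0,0,0,-1],[0,0,0,0,-1]],
  ],
)

```text
clock: 3.7
tool_pos: [0.5375, 0.2212, 0.0107]
orientation: [180.0, -0.0, -90.0]
force: [0.2, 0.5, 0.3]
opening: 0.0494
gripper_force: 30.0
```

```bash
for i in 1 2 3; do python3 d.py .574 -.052 .12 -90; done; python3 -c "
from plant import ctrl
print(ctrl.get_obs()['gripper_force'])"
```

```text
t 3.7 pos [0.5375 0.2212 0.0107] ori [179.99  -0.   -90.  ] j6 -41.6 F [0.2 0.5 0.3] open 0.0494
delta [ 1.3662 -0.1824 -0.5466  0.    ]
t 3.7 pos [0.5375 0.2212 0.0107] ori [179.99  -0.   -90.  ] j6 -41.6 F [0.2 0.5 0.3] open 0.0494
delta [ 1.3662 -0.1824 -0.5466  0.    ]
t 3.7 pos [0.5375 0.2212 0.0107] ori [179.99  -0.   -90.  ] j6 -41.6 F [0.2 0.5 0.3] open 0.0494
delta [ 1.3662 -0.1824 -0.5466  0.    ]
29.999989515636116
```

Request:
carry_out(
  deltas=[
    [[0,0,-0.25,0,-1],[0.2,-0.03,-0.5,0,-1],[0.45,-0.06,-0.6,0,-1],[0.7,-0.1,-0.6,0,-1],[0.95,-0.127,-0.6,0,-1]],
  ],
)

```text
clock: 4.2
tool_pos: [0.5618, 0.0464, 0.132]
orientation: [-179.8, 0.1, -89.9]
force: [0.8, 0.0, -0.3]
opening: 0.0497
gripper_force: 30.0
```

```bash
python3 d.py .574 -.052 .115 -90
```

```text
t 4.2 pos [0.5618 0.0464 0.132 ] ori [-1.7983e+02  7.0000e-02 -8.9920e+01] j6 -24.6 F [ 0.8  0.  -0.3] open 0.0497
delta [ 4.922e-01 -6.050e-02  8.520e-02  2.000e-04]
```

Request:
carry_out(
  deltas=[
    [[0.2,-0.03,0.08,0,-1],[0.42,-0.055,0.08,0,-1],[0.42,-0.055,0.08,0,-1],[0.42,-0.055,0.08,0,-1],[0.42,-0.055,0.08,0,-1]],
  ],
)

```text
clock: 4.7
tool_pos: [0.5719, -0.0362, 0.1143]
orientation: [180.0, 0.0, -90.0]
force: [-1.0, 1.0, -0.2]
opening: 0.0493
gripper_force: 30.0
```

```bash
python3 d.py .574 -.052 .1 -90; python3 - <<'E'
from m import *
t=ctrl.snapshot("top");s=ctrl.snapshot("side")
print([proj(c,[.574,-.052,.071]) for c in (t,s)])
a=t["color"][160:260,240:350,::-1];b=s["color"][150:250,200:310,::-1]
cv2.imwrite("pics/n2.png",cv2.resize(np.hstack([a,b]),None,fx=3.6,fy=3.6,interpolation=cv2.INTER_CUBIC))
E
```

```text
t 4.7 pos [ 0.5719 -0.0362  0.1143] ori [ 1.8e+02  1.0e-02 -9.0e+01] j6 -15.9 F [-1.   1.  -0.2] open 0.0493
delta [ 0.0792 -0.0103  0.0713  0.    ]
[array([298.2219, 211.5089]), array([248.6153, 226.8437])]
```

View pics/n2.png

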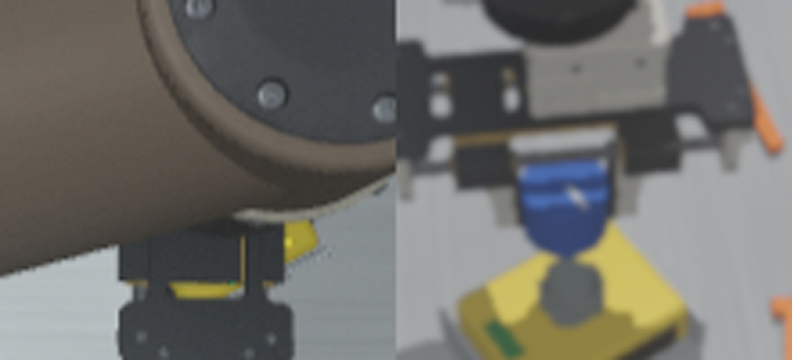

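```bash
python3 - <<'E'
from m import *
s=ctrl.snapshot("side");o=ctrl.get_obs();p=o["tool_pos"];print(p)
def bb(c,x,y,z0):
    a=np.linspace(0,2*np.pi,90);P=np.array([proj(c,[x+.025*np.cos(q),y+.025*np.sin(q),z0+z]) for q in a for z in(0,.036)])
    return np.r_[P.min(0),P.max(0)]
for dy in(-.006,-.003,0,.003):print(dy,bb(s,p[0],p[1]+dy,p[2]-.0107))
im=s["color"].astype(int);sub=im[188:228,246:249]
for r in range(190,228):print(r,im[r,247].tolist(),end=" ")
E
```

```text
[ 0.5721 -0.0355  0.1144]
-0.006 [234.0068 193.0475 258.9647 223.2507]
-0.003 [233.8906 191.9514 258.7848 222.071 ]
0 [233.775  190.8607 258.6058 220.8971]
0.003 [233.66   189.7755 258.4276 219.7292]
190 [143, 146, 148] 191 [113, 115, 116] 192 [85, 86, 88] 193 [76, 78, 83] 194 [74, 81, 106] 195 [74, 95, 145] 196 [75, 105, 168] 197 [75, 109, 174] 198 [73, 104, 169] 199 [65, 91, 150] 200 [64, 81, 128] 201 [85, 98, 129] 202 [110, 123, 152] 203 [114, 131, 170] 204 [98, 123, 176] 205 [81, 110, 171] 206 [68, 95, 153] 207 [59, 78, 128] 208 [57, 72, 117] 209 [56, 71, 116] 210 [56, 71, 115] 211 [57, 71, 113] 212 [57, 70, 112] 213 [57, 70, 111] 214 [57, 71, 112] 215 [57, 71, 112] 216 [57, 71, 112] 217 [58, 72, 112] 218 [57, 70, 112] 219 [57, 70, 112] 220 [63, 75, 110] 221 [76, 84, 106] 222 [87, 93, 100] 223 [91, 96, 98] 224 [92, 97, 97] 225 [92, 97, 98] 226 [92, 97, 98] 227 [93, 97, 98]
```

Request:
carry_out(
  deltas=[
    [[0.078,-0.008,0.0,0,-1],[0.078,-0.008,0.04,0,-1],[0.078,-0.008,0.08,0,-1],[0.078,-0.008,0.08,0,-1],[0.078,-0.008,0.08,0,-1]],
  ],
)

```text
clock: 5.35
tool_pos: [0.5733, -0.0521, 0.0978]
orientation: [179.9, -0.0, -90.0]
force: [0.3, 0.9, -0.1]
opening: 0.0492
gripper_force: 30.0
```

```bash
cat > f.py <<'E'
from h import *
O=[ctrl.get_obs()]
for i in range(2): ctrl.snapshot("side");O.append(ctrl.get_obs())
for k in("tool_pos","force","moment","orientation"):print(k,np.mean([o[k] for o in O],0).round(4),np.ptp([o[k] for o in O],0).round(3))
print(O[-1]["clock"],O[-1]["joint_pos"].round(1),O[-1]["opening"])
E
python3 f.py
```

```text
tool_pos [ 0.5735 -0.0521  0.0981] [0.    0.    0.001]
force [-0.0271  0.1323 -0.3443] [0.9   1.755 0.927]
moment [ 0.0386 -0.0369 -0.0215] [0.06  0.078 0.027]
orientation [ 5.99755e+01 -1.17000e-02 -8.99853e+01] [3.59974e+02 1.20000e-02 5.00000e-03]
5.45 [ 14.3  17.9 -21.5   0.  -50.5 -14.3] 0.04917389285221095
```

Request:
carry_out(
  deltas=[
    [[0,0,0.03,0,-1],[0,0,0.06,0,-1],[0,0,0.08,0,-1],[0,0,0.1,0,-1],[0,0,0.1,0,-1]],
  ],
)

```text
clock: 5.95
tool_pos: [0.5731, -0.0523, 0.0775]
orientation: [179.9, -0.0, -90.0]
force: [-0.4, 0.1, -0.4]
opening: 0.0492
gripper_force: 30.0
```

```bash
python3 f.py
```

```text
tool_pos [ 0.5734 -0.0522  0.0778] [0.    0.    0.001]
force [ 0.35   -0.2616 -0.6643] [1.92  0.943 0.587]
moment [ 0.0701 -0.063   0.0001] [0.03  0.037 0.026]
orientation [ 1.799566e+02 -9.600000e-03 -9.000540e+01] [0.059 0.004 0.009]
6.05 [ 14.3  19.3 -22.7   0.  -48.  -14.3] 0.04913847166481219
```

No contact yet. Descend in 1 mm rows.

Request:
carry_out(
  deltas=[
    [[0,0,0.005,0,-1],[0,0,0.01,0,-1],[0,0,0.015,0,-1],[0,0,0.02,0,-1],[0,0,0.02,0,-1]],
  ],
)

```text
clock: 6.55
tool_pos: [0.5739, -0.0522, 0.0747]
orientation: [-180.0, -0.0, -90.0]
force: [-1.4, -0.1, 5.1]
opening: 0.049
gripper_force: 30.0
```

```bash
python3 f.py
```

```text
tool_pos [ 0.5739 -0.0522  0.0748] [0. 0. 0.]
force [-1.1955  0.4135  5.4698] [0.593 0.839 0.515]
moment [ 0.178   0.4667 -0.0178] [0.107 0.104 0.059]
orientation [-1.799589e+02 -1.800000e-03 -8.998990e+01] [0.001 0.001 0.001]
6.65 [ 14.3  19.5 -22.9   0.  -47.5 -14.3] 0.0490000357899596
```

Request:
carry_out(
  deltas=[
    [[0,0.002,-0.002,-0.012,-1],[0,0.004,-0.002,-0.024,-1],[0,0.004,-0.002,-0.036,-1],[0,0.004,-0.002,-0.036,-1]],
  ],
)

```text
clock: 7.05
tool_pos: [0.5732, -0.0521, 0.0751]
orientation: [-179.9, -0.0, -77.0]
force: [-0.3, -0.3, 4.4]
opening: 0.0495
gripper_force: 30.0
```

```bash
python3 f.py
```

```text
tool_pos [ 0.5732 -0.0521  0.075 ] [0. 0. 0.]
force [-0.0481  0.0751  4.1786] [0.764 0.936 0.616]
moment [0.1854 0.0176 0.0557] [0.064 0.082 0.038]
orientation [-1.799497e+02 -9.200000e-03 -7.707780e+01] [0.007 0.002 0.184]
7.15 [ 14.3  19.5 -23.    0.  -47.5  -1.4] 0.049050932822630795
```

Request:
carry_out(
  deltas=[
    [[0,0,0,-0.012,-1],[0,0,0,-0.024,-1],[0,0,0,-0.024,-1]],
  ],
)

```text
clock: 7.45
tool_pos: [0.5729, -0.0521, 0.0748]
orientation: [-180.0, -0.0, -68.4]
force: [-1.0, 0.3, 3.6]
opening: 0.0489
gripper_force: 30.0
```

Request:
carry_out(
  deltas=[
    [[0,0,0,-0.012,-1],[0,0,0,-0.024,-1],[0,0,0,-0.024,-1]],
  ],
)

```text
clock: 7.75
tool_pos: [0.5723, -0.0523, 0.0741]
orientation: [179.9, 0.0, -59.9]
force: [-0.7, -0.2, -0.3]
opening: 0.0492
gripper_force: 30.0
```

Request:
carry_out(
  deltas=[
    [[0,0,0.005,0,-1],[0,0,0.01,0,-1],[0,0,0.013,0,-1],[0,0,0.013,0,-1]],
  ],
)

```text
clock: 8.15
tool_pos: [0.5726, -0.0522, 0.0719]
orientation: [180.0, 0.0, -59.8]
force: [0.5, -0.3, -0.9]
opening: 0.0492
gripper_force: 30.0
```

Request:
carry_out(
  deltas=[
    [[0,0,0.005,0,-1],[0,0,0.01,0,-1],[0,0,0.012,0,-1],[0,0,0.012,0,-1]],
  ],
)

```text
clock: 8.55
tool_pos: [0.5727, -0.0522, 0.0696]
orientation: [180.0, 0.0, -59.8]
force: [-0.0, 0.0, -1.1]
opening: 0.0494
gripper_force: 30.0
```

Request:
carry_out(
  deltas=[
    [[0,0,0.005,0,-1],[0,0,0.01,0,-1],[0,0,0.01,0,-1]],
  ],
)

```text
clock: 8.85
tool_pos: [0.573, -0.0522, 0.0679]
orientation: [-180.0, -0.0, -59.8]
force: [-0.4, 0.6, 3.6]
opening: 0.0492
gripper_force: 30.0
```

Request:
carry_out(
  deltas=[
    [[0,0,0,0.012,-1],[0,0,0.002,0.024,-1],[0,0,0.002,0.024,-1]],
  ],
)

```text
clock: 9.15
tool_pos: [0.5735, -0.0522, 0.0678]
orientation: [-179.9, -0.0, -68.5]
force: [0.6, -0.4, 3.3]
opening: 0.0492
gripper_force: 30.0
```

```bash
python3 f.py
```

```text
tool_pos [ 0.5735 -0.0522  0.0678] [0. 0. 0.]
force [ 0.9644 -0.5989  3.3139] [1.25  1.001 0.956]
moment [-0.1262 -0.2984 -0.0393] [0.086 0.121 0.055]
orientation [-1.799256e+02 -2.770000e-02 -6.834270e+01] [0.008 0.007 0.18 ]
9.25 [ 14.3  20.  -23.4   0.  -46.5   7.4] 0.04947205578743443
```

Request:
carry_out(
  deltas=[
    [[0,0,0.001,0.012,-1],[0,0,0.002,0.024,-1],[0,0,0.003,0.024,-1]],
  ],
)

```text
clock: 9.55
tool_pos: [0.5733, -0.0521, 0.067]
orientation: [-179.9, -0.0, -77.0]
force: [1.1, -0.7, 3.3]
opening: 0.0491
gripper_force: 30.0
```

```bash
python3 f.py
```

```text
tool_pos [ 0.5733 -0.0522  0.067 ] [0. 0. 0.]
force [ 1.0545 -0.1558  3.6813] [0.682 1.074 0.679]
moment [-0.1814 -0.4448 -0.0392] [0.043 0.044 0.017]
orientation [-1.799474e+02 -1.080000e-02 -7.690990e+01] [0.007 0.002 0.146]
9.65 [ 14.3  20.  -23.5   0.  -46.5  -1.1] 0.049112432215321224
```

Request:
carry_out(
  deltas=[
    [[0,0,0.002,0.012,-1],[0,0,0.004,0.024,-1],[0,0,0.004,0.024,-1]],
  ],
)

```text
clock: 9.95
tool_pos: [0.5731, -0.052, 0.0661]
orientation: [-180.0, 0.0, -85.6]
force: [0.3, 0.2, 4.5]
opening: 0.0489
gripper_force: 30.0
```

Request:
carry_out(
  deltas=[
    [[0,0,0.002,0.012,-1],[0,0,0.004,0.024,-1],[0,0,0.004,0.024,-1]],
  ],
)

```text
clock: 10.25
tool_pos: [0.5729, -0.0521, 0.0652]
orientation: [-180.0, 0.0, -94.2]
force: [0.4, 1.6, 3.9]
opening: 0.0492
gripper_force: 30.0
```

```bash
python3 f.py
```

```text
tool_pos [ 0.5729 -0.0521  0.0652] [0. 0. 0.]
force [1.1952 1.1022 4.2911] [1.835 0.909 0.669]
moment [ 0.227  -0.4079 -0.0233] [0.035 0.034 0.086]
orientation [-1.799842e+02  5.500000e-03 -9.411100e+01] [0.003 0.003 0.114]
10.35 [ 14.3  20.1 -23.6   0.  -46.3 -18.4] 0.04911404717435392
```

Request:
carry_out(
  deltas=[
    [[0,0,0.002,0.012,-1],[0,0,0.004,0.024,-1],[0,0,0.004,0.024,-1]],
  ],
)

```text
clock: 10.65
tool_pos: [0.5727, -0.0522, 0.0643]
orientation: [180.0, -0.0, -102.9]
force: [0.4, 0.4, 3.8]
opening: 0.0493
gripper_force: 30.0
```

Request:
carry_out(
  deltas=[
    [[0,0,0.001,0.007,-1],[0,0,0.002,0.012,-1],[0,0,0.002,0.012,-1]],
  ],
)

```text
clock: 10.95
tool_pos: [0.5726, -0.0521, 0.0638]
orientation: [180.0, -0.0, -107.1]
force: [-0.3, 1.0, 4.5]
opening: 0.0488
gripper_force: 30.0
```

```bash
python3 f.py
```

```text
tool_pos [ 0.5726 -0.0522  0.0638] [0. 0. 0.]
force [0.156  0.8807 4.4944] [0.817 0.479 0.533]
moment [ 0.509  -0.1471  0.0014] [0.113 0.025 0.037]
orientation [ 1.799841e+02 -2.300000e-03 -1.070860e+02] [0.004 0.003 0.025]
11.05 [ 14.3  20.2 -23.7  -0.  -46.1 -31.4] 0.04897935600000617
```

Request:
carry_out(
  deltas=[
    [[0,0,0.001,0.007,-1],[0,0,0.002,0.012,-1],[0,0,0.002,0.012,-1]],
  ],
)

```text
clock: 11.35
tool_pos: [0.5727, -0.0522, 0.0634]
orientation: [180.0, -0.0, -111.5]
force: [-0.5, 1.6, 3.6]
opening: 0.0494
gripper_force: 30.0
```

```bash
python3 f.py
```

```text
tool_pos [ 0.5727 -0.0522  0.0634] [0. 0. 0.]
force [-2.8000e-03  1.3117e+00  3.7177e+00] [1.465 0.422 0.374]
moment [ 4.751e-01 -1.473e-01  2.000e-04] [0.078 0.046 0.082]
orientation [ 1.799888e+02 -5.900000e-03 -1.114801e+02] [0.003 0.002 0.043]
11.45 [ 14.3  20.3 -23.7  -0.  -46.1 -35.7] 0.04968734235850569
```

Request:
carry_out(
  deltas=[
    [[0,0,0.001,0.007,-1],[0,0,0.002,0.012,-1],[0,0,0.002,0.012,-1]],
  ],
)

```text
clock: 11.75
tool_pos: [0.5727, -0.0522, 0.063]
orientation: [180.0, -0.0, -115.9]
force: [0.2, 0.2, 3.5]
opening: 0.0492
gripper_force: 30.0
```

```bash
python3 f.py
```

```text
tool_pos [ 0.5727 -0.0522  0.063 ] [0. 0. 0.]
force [0.0715 0.8071 3.9482] [0.332 1.157 1.274]
moment [ 0.3688 -0.1241 -0.0018] [0.102 0.064 0.043]
orientation [ 1.799913e+02 -9.500000e-03 -1.158313e+02] [0.002 0.002 0.048]
11.85 [ 14.3  20.3 -23.7   0.  -46.  -40.1] 0.04985906800897772
```

Request:
carry_out(
  deltas=[
    [[0,0,0.001,0.005,-1],[0,0,0.0015,0.009,-1],[0,0,0.0015,0.009,-1]],
  ],
)

```text
clock: 12.15
tool_pos: [0.5728, -0.0523, 0.0628]
orientation: [-180.0, -0.0, -119.2]
force: [0.6, 0.7, 3.9]
opening: 0.0491
gripper_force: 30.0
```

```bash
python3 f.py
```

```text
tool_pos [ 0.5729 -0.0523  0.0628] [0. 0. 0.]
force [0.7303 0.1912 4.0441] [0.332 1.155 0.202]
moment [ 0.0555 -0.3297  0.0372] [0.05  0.113 0.086]
orientation [-1.799919e+02 -3.400000e-03 -1.191215e+02] [0.004 0.005 0.048]
12.25 [ 14.3  20.3 -23.7   0.  -46.  -43.4] 0.048961522892797475
```

Request:
carry_out(
  deltas=[
    [[0,0,0.001,0.003,-1],[0,0,0.001,0.006,-1],[0,0,0.001,0.006,-1]],
  ],
)

```text
clock: 12.55
tool_pos: [0.5732, -0.0524, 0.0627]
orientation: [-180.0, 0.0, -121.4]
force: [2.2, -1.8, 4.4]
opening: 0.0491
gripper_force: 30.0
```

```bash
python3 f.py
```

```text
tool_pos [ 0.5731 -0.0524  0.0627] [0. 0. 0.]
force [ 1.9824 -2.1528  3.7269] [0.991 0.684 1.792]
moment [-0.8025 -0.9574  0.18  ] [0.246 0.141 0.036]
orientation [-1.799653e+02  3.500000e-03 -1.213252e+02] [0.004 0.002 0.051]
12.65 [ 14.3  20.3 -23.7   0.  -45.9 -45.6] 0.049039355446861686
```

Request:
carry_out(
  deltas=[
    [[0,0,0,0,0],[0,0,0,0,1],[0,0,0,0,1],[0,0,0,0,1]],
  ],
)

```text
clock: 13.05
tool_pos: [0.5718, -0.0521, 0.0619]
orientation: [179.9, -0.0, -121.3]
force: [0.2, -0.4, -0.1]
opening: 0.068
gripper_force: 0.0
```

```bash
python3 f.py
```

```text
tool_pos [ 0.572  -0.0521  0.062 ] [0. 0. 0.]
force [-0.0705  0.0691 -0.1353] [0.49  1.081 0.044]
moment [ 0.063  -0.1004  0.0008] [0.047 0.072 0.045]
orientation [ 1.799227e+02 -4.130000e-02 -1.213409e+02] [0.037 0.014 0.011]
13.15 [ 14.3  20.4 -23.7  -0.  -46.  -45.6] 0.0757021334334054
```

Request:
carry_out(
  deltas=[
    [[-0.003,-0.005,-0.004,0,0.5],[-0.003,-0.005,-0.004,0,-1],[-0.003,-0.005,-0.004,0,-1],[-0.003,-0.005,-0.004,0,-1],[-0.003,-0.005,-0.004,0,-1]],
  ],
)

```text
clock: 13.65
tool_pos: [0.5739, -0.0522, 0.0634]
orientation: [180.0, -0.0, -121.3]
force: [0.4, 0.9, 0.9]
opening: 0.0494
gripper_force: 30.0
```

Request:
carry_out(
  deltas=[
    [[0,0,0.003,0,-1],[0,0,0.006,0,-1],[0,0,0.006,0.001,-1],[0,0,0.006,0.002,-1]],
  ],
)

```text
clock: 14.05
tool_pos: [0.574, -0.0522, 0.0624]
orientation: [-180.0, 0.0, -122.1]
force: [-1.7, 0.6, 4.1]
opening: 0.0489
gripper_force: 30.0
```

```bash
python3 f.py
```

```text
tool_pos [ 0.574  -0.0522  0.0624] [0. 0. 0.]
force [-1.2101  0.1171  3.6086] [1.164 1.211 0.984]
moment [0.149  0.3269 0.0157] [0.049 0.013 0.079]
orientation [-1.799873e+02  4.700000e-03 -1.220701e+02] [0.002 0.002 0.033]
14.15 [ 14.2  20.4 -23.6   0.  -46.  -46.3] 0.049370742281683484
```

Request:
carry_out(
  deltas=[
    [[0.001,0.002,0,0.002,-1],[0.001,0.002,0,0.003,-1],[0.001,0.002,0,0.003,-1]],
  ],
)

```text
clock: 14.45
tool_pos: [0.5739, -0.0522, 0.0624]
orientation: [-180.0, 0.0, -123.1]
force: [-0.1, -0.7, 2.8]
opening: 0.0493
gripper_force: 30.0
```

```bash
python3 f.py
```

```text
tool_pos [ 0.5739 -0.0522  0.0624] [0. 0. 0.]
force [ 0.533  -0.9146  2.9232] [1.369 0.48  0.753]
moment [-0.3026 -0.4194  0.1429] [0.109 0.076 0.044]
orientation [-1.799624e+02  1.960000e-02 -1.231160e+02] [0.002 0.002 0.018]
14.55 [ 14.3  20.4 -23.6   0.  -45.9 -47.4] 0.04965117479746664
```

Request:
carry_out(
  deltas=[
    [[0,0,0,0,1],[0,0,0,0,1],[0,0,0,0,1],[0,0,0,0,1],[0,0,0,0,1]],
  ],
)

```text
clock: 15.05
tool_pos: [0.5733, -0.0521, 0.062]
orientation: [180.0, -0.0, -123.1]
force: [-0.2, -0.1, -0.3]
opening: 0.0836
gripper_force: 0.0
```

Request:
carry_out(
  deltas=[
    [[0,0,-0.1,0,1],[0,0,-0.3,0,1],[0,0,-0.5,0,1],[0,0,-0.7,0,1],[0,0,-0.7,0,1]],
  ],
)

```text
clock: 15.55
tool_pos: [0.5767, -0.052, 0.2085]
orientation: [-179.5, 0.3, -123.1]
force: [0.7, 0.6, -0.0]
opening: 0.0877
gripper_force: 0.0
```

Request:
carry_out(
  deltas=[
    [[-0.2,-0.2,0,0,1],[-0.4,-0.4,0,0,1],[-0.6,-0.4,0,0,1],[-0.8,-0.4,0,0,1],[-0.9,-0.4,0,0,1]],
  ],
)

```text
clock: 16.05
tool_pos: [0.7403, 0.0573, 0.2004]
orientation: [179.9, -0.0, -123.1]
force: [0.3, -0.7, 0.4]
opening: 0.0874
gripper_force: 0.0
```

```bash
python3 f.py; python3 - <<'E'
from m import *
t=ctrl.snapshot("top");s=ctrl.snapshot("side")
a=t["color"][150:270,235:395,::-1];b=s["color"][180:340,180:340,::-1]
a=cv2.resize(a,(400,300),interpolation=cv2.INTER_CUBIC);b=cv2.resize(b,(300,300),interpolation=cv2.INTER_CUBIC)
cv2.imwrite("pics/end.png",np.hstack([a,b]))
E
```

```text
tool_pos [0.7404 0.0579 0.2002] [0.001 0.002 0.   ]
force [5.161e-01 1.000e-04 2.554e-01] [0.695 1.549 0.724]
moment [ 0.0802 -0.1994  0.0342] [0.178 0.342 0.121]
orientation [ 1.799441e+02 -4.970000e-02 -1.230207e+02] [0.021 0.023 0.08 ]
16.15 [ 19.4  27.7   8.4  -0.  -70.8 -52.4] 0.08769735260986904
```

View pics/end.png

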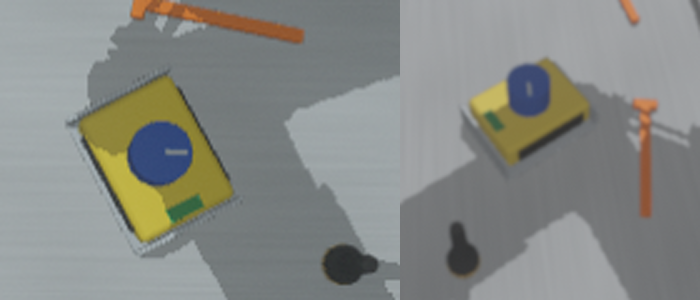

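The cap sits square on the neck, at (160,152) in the top crop and (528,90) in the side crop. The antenna and stakes have not moved. I'm handing in.

```bash
python3 -c "
from plant import ctrl
print(ctrl.close_job())"
```

```text
the job is handed in; nothing more can be done
None
```

The blue cap dropped into the thread after about 30° counterclockwise, then screwed about 63° clockwise to its end stop with light force (peak about 0.18 N m). It was released and the job handed in at about 16 s; the antenna and stakes were left untouched.

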